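# Contact check of a filter module through the guard window

## Task

The filter module in the guarded test fixture is due for its contact check. Push the shuttle it lies in fully home into the fixture by the upright plate on the shuttle's outer end, then reach down through the black-edged window in the guard's top and press the lever paddle all the way down, so that the contact pad bears on the module; finish while still holding the lever down. Do not touch the guard itself, do not lift the module or the shuttle, and leave the other things on the bench where they are.

Things in the scene. Friction and masses are not known exactly. Their poses are not given: they have to be found in the camera images.
- fixture: Test fixture fixed to the bench. Steel base 12 mm high, 214 mm (x) by 200 mm (y) under the guard, with a narrower loading tongue (100 mm wide) that runs on to y = +218 mm. Origin on the bench under the place where the module is tested; its x axis points away from the robot, y to the left, along the shuttle's rails; z up. Its yaw varies.
- guard: The guard box standing on the base round the contact mechanism: steel corner posts, clear panels, 212 mm (x) by 192 mm (y), top surface 132 mm above the bench (screw heads to 135 mm). Same origin and axes as the fixture. Its left side has a loading slot, 96 mm wide and up to 60 mm above the bench, for the shuttle. It must not be touched by fingers or arm.
- guard_window (a point): Centre of the window in the guard's top, 133 mm above the bench (top of its black rubber edging), at x = -55 mm, y = 0 of the fixture. The free opening is 62 mm along x and 84 mm along y. Axes as the fixture.
- lever (a joint): Lever hinge, rad: 0 = up at rest, 0.185 = fully down on its stop. Pressing the paddle down turns it; it springs back up when let go. It needs about 2 N at the paddle to start, about 9 N near the stop.
- lever_paddle (a point): Centre of the top of the black paddle at the lever's front end, under the window: 36 mm (x) by 46 mm (y), 10 mm thick. At rest about 124 mm above the bench (9 mm below the window edging); fully down about 24 mm lower. The hinge lies 130 mm behind it (+x), across the fixture (along y).
- shuttle: Loose flat slide, 57 mm wide, 8 mm thick, captive under the lips of the fixture's two rails (1.5 mm side play), with the module's nest and, at its left end, the push plate. Origin under the nest, 17 mm above the bench; axes as the fixture. Its y in the fixture's frame: 0 = fully home on its fixed stop, 65 to 105 mm at the start. Slides to -y to go home, 2 to 5 N friction, stays where left.
- push_plate (a point): Centre of the outer (left, +y) face of the black upright push plate at the shuttle's outer end, 55 mm above the bench. The plate is 76 mm wide (x), 10 mm thick (y) and stands from 33 to 76 mm above the bench, on a 46 mm wide foot. Fully home this face is 185 mm from the fixture's origin along +y, some 89 mm outside the guard. Axes as the fixture.
- nest (a point): Centre of the floor of the module's nest on the shuttle, 25 mm above the bench: a shallow black frame with walls 7 mm high round the module. Axes as the fixture.
- filter_module: Loose filter module under test: white case on a green board, 30 x 42 x 17 mm, lying in the nest. Origin in the centre of its underside.
- contact_pad: Grey sprung pad, 22 x 30 mm, on brass pins under the guided contact head inside the guard. The lever lowers the head 14 mm; the pad meets the top of the module after about 10 mm and then gives on its springs (2 to 8 N).
- spare_module: Bystander: a second, equal filter module lying loose on the bench, in front of the shuttle rails.
- heatsink: Bystander: finned heatsink, 34 x 50 x 26 mm, loose behind the shuttle rails.
- attenuator: Bystander: small round attenuator, 54 x 17 x 17 mm, loose in front of the guard.
- rework_bin: Bystander: open black bin, 80 x 115 x 44 mm, loose near the left front of the bench.
- flux_pot: Bystander: round pot, 46 mm across, 22 mm high, right of the fixture.
- side_cutters: Bystander: red-handled cutters lying on the bench, right of the fixture.
- marker: Bystander: marker pen lying on the bench near its front edge.

How it is judged:
By the outcome, as a careful person would: the job done as asked, in the order asked, and still so for the second after the job is handed in, while the arm keeps its last pose, push and grip.
It also fails if it takes over 43 s, if anything falls off the work surface, if the arm or the gripper's body presses on something with over 40 N, if the wrist force passes 120 N, or if a joint passes its speed limit or range.

## Robot

A 6-joint arm with a two-finger parallel gripper is mounted at the origin on a cart in front of the work surface, level with it; the furniture and walls round the work are solid. World frame = base frame: x ahead of the robot, y to its left, z up, the work surface at z = 0. Lengths are in m, angles in rad, forces in N, time in s.
With the tool pointing down it reaches from about 0.2 to 0.875 m from the base axis. Payload 3.4 kg.
Tool frame: the origin (TCP) lies at the very end of the fingers, on their centre line; the grasp point (between the pads) lies 19 mm behind it (manip.tcp_to_grasp is the distance from the TCP to the grasp point, in m); z points along the fingers, y is the line along which they close (so a half turn about z gives the same grasp; the last joint's range is limited). The gripper opens to 94 mm and grips with 3 to 60 N. Pads are 16 mm wide; open, the fingers measure 119 mm over their backs; the gripper's body (75 mm by 177 mm) begins 78 mm behind the grasp point.
Start: joints at [-1.306, 0.276, 1.505, -0, 1.361, -0.121], TCP at [0.216, -0.533, 0.205] pointing down, gripper open.
Joint ranges: [-2.89, 2.89], [-0.75, 2.08], [0.22, 2.7], [-1.18, 4.32], [0.11, 2.71], [-2.7, 2.7]. Speed limits (rad/s): [2.57, 2.57, 3.14, 3.14, 3.14, 3.14].

## Interface

Orientations are given as [roll, pitch, yaw] about the fixed x, y, z axes, in that order (R = Rz(yaw) Ry(pitch) Rx(roll)).
In Python, from rig import manip gives the robot as it stands.
- The arm moves only by the shell command python3 -m jog 'ROWS' [FORCE]. ROWS is JSON, a list of rows, each an object with "dp": the shift along the tool's x, y, z in mm, a list of three; "spin": the turn about the tool's z in rad; "claw": the finger opening in mm, from 0 to 94. In form: [{"dp": [tx, ty, tz], "spin": spin, "claw": claw}, ...]. A call has 1 to 20 rows; each row shifts and turns the commanded pose from where the row before left it, along the tool's axes as they then stand; what a row does not reach is not made up. A row lasts 1/8 s, in which the tool goes at most 62.5 mm and 10.7 degrees, less where a joint would pass 70% of its speed; a pose out of reach is approached as far as the arm can. A call is refused whole if a number of a shift passes 62.5 or a number of a turn 0.188, either way. A call with a gripper value outside its range is refused whole. The fingers move at their own pace and stop on an object; FORCE is the grip in N (left out, the last holds). Time passes only in rows, so rows that do not move let the fingers close. It gives the time, the measured TCP pose, the force, the opening and the grip force at its end, in the units of the state.
- manip.get_state(): the state, without advancing time (a new reading comes with each control period).
- manip.get_image(name): name is "scene" or "top" or "wrist"; returns a dict with "pixels" (420x560x3 uint8, blue, green, red), "range_z" (420x560 float32, m along the optical axis (not along the pixel's ray), 0 where there is no reading), "camera_matrix" (3x3 intrinsics, pixels), "dist" ([k1, k2, p1, p2, k3] as OpenCV has them; the pictures are not rectified), "position" and "rotation" of the camera in the world; the wrist camera has in their place "T_tool_cam" (4x4, takes a point from camera to tool coordinates, whose origin is the TCP and whose axes are the flange's). Camera axes: x right, y down, z forward; pixel columns grow to the right and rows downward; lengths in m; the calibration is good to about 2 mm. A picture is of the moment at which its call begins: read the wrist's pose just before it.
- manip.job_done(): hands the job in; it is judged then, once.
The state is a dict: "time_s": time; "joint_positions": joint angles; "qd": joint speeds; "effort": joint torques, N m; "ee_pos": TCP position; "orientation": TCP orientation; "force": force on the tool from outside, world axes, zero at the start; "moment": the same for the moment, N m; "gripper_width": finger opening in m; "gripper_force": force on a finger pad.
Only numpy, scipy, OpenCV 4.12 (cv2) and the standard library are available. Lean on these libraries where they do the work, as an engineer would, in place of code of your own. Each camera call takes 0.05 s, during which the arm holds its last target. There are 200 camera calls.

## Working session

There is one attempt and no reset: what is moved stays moved. The work goes in short steps, Python scripts to look and compute and a shell command to move; the robot and the scene stay as the last step left them, time stands still between calls to the robot, and variables do not carry over. Pictures are saved under pics/ and viewed, at most 10 in all, crops included, and the job is handed in when it is done.

```bash
mkdir -p pics; cat > h.py <<'E'
import numpy as np, cv2
from rig import manip
def grab(n):
    s=manip.get_state(); im=manip.get_image(n)
    if n=='wrist':
        from scipy.spatial.transform import Rotation as R
        T=np.eye(4);T[:3,:3]=R.from_euler('xyz',s['orientation']).as_matrix();T[:3,3]=s['ee_pos']
        T=T@np.array(im['T_tool_cam']);im['position']=T[:3,3];im['rotation']=T[:3,:3]
    im['position']=np.array(im['position']);im['rotation']=np.array(im['rotation'])
    return im
def cloud(im):
    h,w=im['range_z'].shape
    uv=np.stack(np.meshgrid(np.arange(w),np.arange(h)),-1).reshape(-1,1,2).astype(np.float64)
    r=cv2.undistortPoints(uv,np.array(im['camera_matrix']),np.array(im['dist'])).reshape(h,w,2)
    d=np.dstack([r,np.ones((h,w))])@im['rotation'].T
    return d, im['position']+d*im['range_z'][...,None]
def onplane(im,pts,z):
    r=cv2.undistortPoints(np.array(pts,float).reshape(-1,1,2),np.array(im['camera_matrix']),np.array(im['dist'])).reshape(-1,2)
    d=np.c_[r,np.ones(len(r))]@im['rotation'].T
    return im['position']+d*((z-im['position'][2])/d[:,2])[:,None]
E
python3 - <<'E'
from h import *
import pickle
o={}
for n in('scene','top'):
    im=grab(n);o[n]=im;cv2.imwrite(f'pics/{n}0.png',im['pixels']);print(n,im['position'],im['rotation'].round(2).tolist(),im['camera_matrix'])
pickle.dump(o,open('im0.pkl','wb'));s=manip.get_state();print(s)
E
```

```text
scene [0.09385159 0.82758892 1.47256311] [-2.54, 0.01, -2.72] [[500.25556335   0.         278.83627351]
 [  0.         500.25556335 206.00549575]
 [  0.           0.           1.        ]]
top [ 0.40305789 -0.03367326  1.51955314] [-3.07, 0.01, -1.58] [[541.30548557   0.         272.03180414]
 [  0.         541.30548557 204.47650372]
 [  0.           0.           1.        ]]
{'time_s': 0.1, 'joint_positions': array([-1.30599205e+00,  2.76488683e-01,  1.50600660e+00, -1.10373995e-08,
        1.36074982e+00, -1.20977702e-01]), 'qd': array([ 7.34297795e-04, -7.32280228e-04, -2.15397206e-03,  6.32819517e-05,
        6.48858196e-04,  1.45690447e-03]), 'effort': array([ 1.86589263e-03, -4.05456805e+01, -2.37780404e+01,  7.05197803e-02,
        3.00198770e-02, -5.67309996e-05]), 'ee_pos': array([ 0.21622907, -0.53221742,  0.20471581]), 'orientation': array([-3.13995228e+00, -1.99411557e-04,  3.85781818e-01]), 'force': array([-0.53535464,  0.76527397,  0.03147419]), 'moment': array([ 0.01927583,  0.00604898, -0.0296714 ]), 'gripper_force': 0.0, 'gripper_width': 0.09409193838111715}
```

View pics/top0.png

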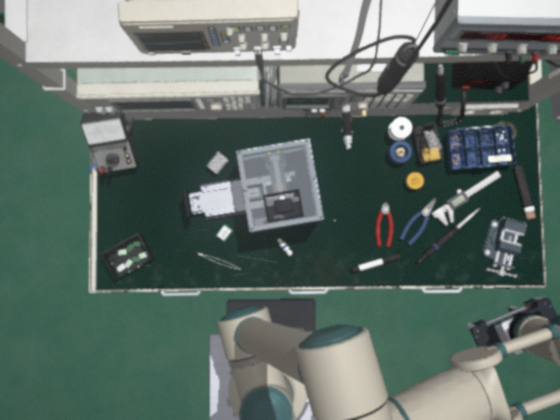

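View pics/scene0.png

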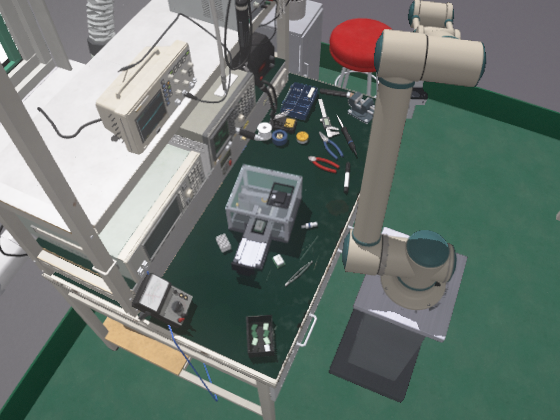

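The top view shows the guard at about (237–323, 140–230), with the black window at (283,205). The shuttle is at (190–235, 200) with its push plate at about (187,204), and the small items lie around it. The scene view shows the same layout with the plate at (250,268). `rotation` comes as rpy, so I'll convert it.

```bash
sed -i "s/im\['rotation'\]=np.array(im\['rotation'\])/rr=np.array(im['rotation']);im['rotation']=rr if rr.shape==(3,3) else Rot.from_euler('xyz',rr).as_matrix()/; s/^import numpy as np, cv2/import numpy as np, cv2\nfrom scipy.spatial.transform import Rotation as Rot/" h.py
python3 - <<'E'
from h import *
import pickle
o={n:grab(n) for n in('scene','top')}
pickle.dump(o,open('im0.pkl','wb'))
for n,(x0,y0,x1,y1) in {'top':(170,120,340,260),'scene':(200,150,340,300)}.items():
    im=o[n];c=im['pixels'][y0:y1,x0:x1]
    cv2.imwrite(f'pics/{n}crop.png',cv2.resize(c,None,fx=4.0 if n=='scene' else 4.6,fy=4.0 if n=='scene' else 4.2,interpolation=cv2.INTER_CUBIC))
    d,P=cloud(im)
    Q=P[y0:y1,x0:x1].reshape(-1,3)
    h=np.histogram(Q[:,2],bins=np.arange(-.02,.16,.01));print(n,h[0].tolist())
    # heights: bench check, top of guard, plate
    for lo,hi in((.125,.14),(.065,.085)):
        M=((P[...,2]>lo)&(P[...,2]<hi)).astype(np.uint8);M[:y0]=0;M[y1:]=0;M[:,:x0]=0;M[:,x1:]=0
        k,L,S,C=cv2.connectedComponentsWithStats(M)
        for i in range(1,k):
            if S[i,4]>25:
                q=P[L==i];print(lo,S[i].tolist(),q.mean(0).round(3),cv2.minAreaRect(q[:,:2].astype(np.float32)*1000))
E
```

```text
top [17, 7168, 8206, 814, 1295, 442, 25, 21, 16, 97, 14, 0, 2, 57, 1378, 4121, 24]
0.125 [237, 139, 87, 93, 5249] [ 0.556 -0.039  0.132] ((548.5699462890625, -40.14344787597656), (212.38552856445312, 191.93310546875), 8.88046932220459)
0.125 [275, 201, 11, 12, 31] [ 0.493 -0.035  0.128] ((496.16845703125, -35.20170211791992), (17.367446899414062, 36.35320281982422), 53.183837890625)
0.125 [280, 205, 13, 8, 51] [ 0.487 -0.056  0.127] ((486.4034729003906, -55.38593673706055), (31.06138801574707, 18.168832778930664), 89.78742980957031)
0.065 [182, 189, 8, 28, 115] [0.509 0.212 0.075] ((508.82806396484375, 212.1895294189453), (73.60948181152344, 10.804900169372559), 9.578690528869629)
scene [121, 7783, 5151, 688, 1030, 431, 215, 232, 230, 266, 178, 166, 146, 195, 1525, 1317, 12]
0.125 [225, 164, 77, 59, 2501] [ 0.555 -0.03   0.13 ] ((550.4305419921875, -35.51948547363281), (214.56411743164062, 198.79693603515625), 9.08604621887207)
0.065 [200, 150, 35, 53, 142] [ 0.755 -0.069  0.074] ((755.8239135742188, -76.2060546875), (255.26168823242188, 11.460519790649414), 89.5360336303711)
0.065 [226, 215, 63, 18, 192] [0.543 0.054 0.075] ((537.4821166992188, 53.15755081176758), (213.05564880371094, 12.078777313232422), 9.215531349182129)
0.065 [231, 261, 23, 10, 97] [0.51  0.214 0.073] ((511.205322265625, 213.2642059326172), (76.63081359863281, 14.703207015991211), 7.829028129577637)
```

View pics/topcrop.png

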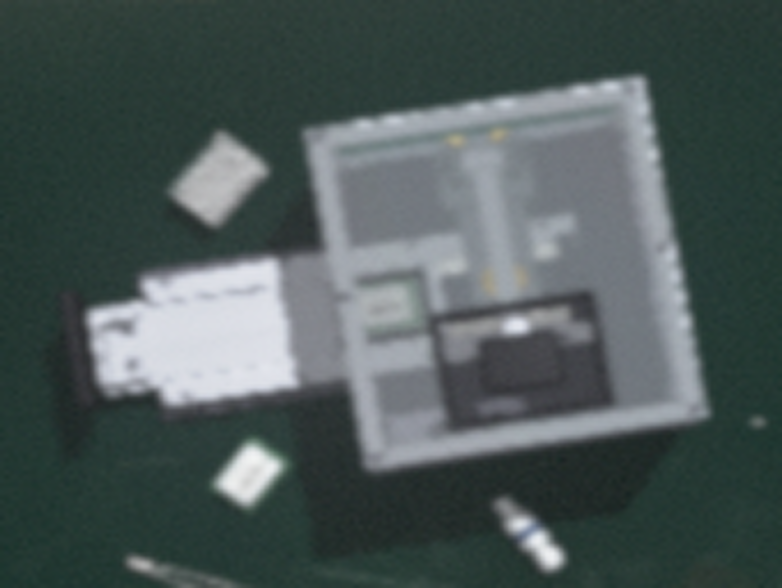

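View pics/scenecrop.png

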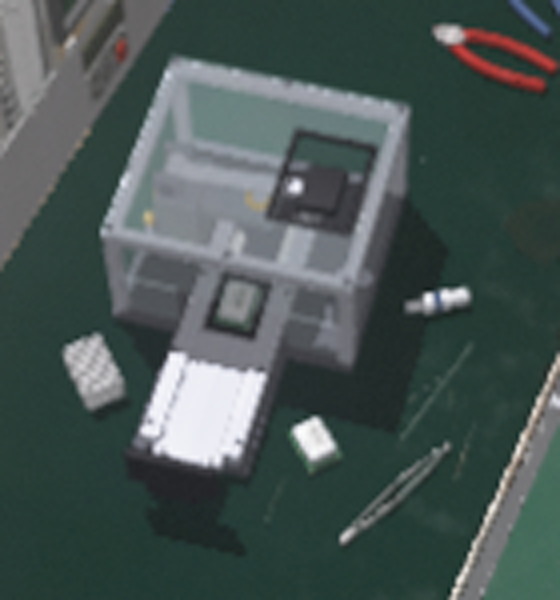

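The geometry agrees between the two views. The guard measures 212×192 mm, with its top at 0.132, centre (0.5486, -0.0401) and yaw about 9.0°. The plate top is at 0.075 and its outer face is 260 mm along fixture y, so it has about 75 mm to travel. In the crops the window and paddle sit centred on each other at about (522,360), and the module is in the nest.

I'll use tool yaw 1.728, so that tool x is fixture +y, tool y is fixture +x and z points down. The first move is to spin and close the claw.

```bash
cat > fx.py <<'E'
from h import *
O=np.array([.5486,-.0401]);Y=.157
Rf=np.array([[np.cos(Y),-np.sin(Y)],[np.sin(Y),np.cos(Y)]])
def rep(*targets):
    s=manip.get_state();p=s['ee_pos'];f=(p[:2]-O)@Rf
    print('t',s['time_s'],'fix mm',(f*1000).round(1),'z',round(p[2]*1000,1),'rpy',s['orientation'].round(3),'F',s['force'].round(1),'q',s['joint_positions'].round(2))
    R=Rot.from_euler('xyz',s['orientation']).as_matrix()
    for x,y,z in targets:
        w=np.r_[O+Rf@np.array([x,y])/1000,z/1000];print('dp to',(x,y,z),(R.T@(w-p)*1000).round(1))
E
python3 -m jog '[{"dp":[0,0,0],"spin":-0.168,"claw":0},{"dp":[0,0,0],"spin":-0.168,"claw":0},{"dp":[0,0,0],"spin":-0.168,"claw":0},{"dp":[0,0,0],"spin":-0.168,"claw":0},{"dp":[0,0,0],"spin":-0.168,"claw":0},{"dp":[0,0,0],"spin":-0.168,"claw":0},{"dp":[0,0,0],"spin":-0.168,"claw":0},{"dp":[0,0,0],"spin":-0.168,"claw":0}]'
python3 - <<'E'
from fx import *
rep((0,295,205),(0,295,40))
import pickle
# check window centre from black contour in top & scene, plane z=.133, fixture frame
o=pickle.load(open('im0.pkl','rb'))
for n in o:
    im=o[n];d,P=cloud(im);w=im['position']+d*((.133-im['position'][2])/d[...,2])[...,None]
    f=(w[...,:2]-O)@Rf*1000
    M=((im['pixels'].max(2)<75)&(abs(f[...,0]+50)<60)&(abs(f[...,1])<75)).astype(np.uint8)
    k,L,S,C=cv2.connectedComponentsWithStats(M);i=1+S[1:,4].argmax();g=f[L==i]
    print(n,S[i],g.min(0),g.max(0),cv2.minAreaRect(g.astype(np.float32)))
E
```

```text
time_s: 1.2
ee_pos: [0.2163, -0.5326, 0.2052]
orientation: [-3.142, -0.001, 1.735]
force: [0.4, 0.0, -0.1]
gripper_width: 0.0174
gripper_force: 0.0
t 1.2 fix mm [-405.2 -434.5] z 205.2 rpy [-3.142e+00 -1.000e-03  1.735e+00] F [ 0.4  0.  -0.1] q [-1.31  0.28  1.51 -0.    1.36 -1.47]
dp to (0, 295, 205) [7.264e+02 4.107e+02 6.000e-01]
dp to (0, 295, 40) [726.3 410.7 165.6]
scene [269 191  22  17 203] [-89.21595186 -13.22225144] [-19.5970063   49.02815186] ((-54.32296371459961, 18.045421600341797), (68.800048828125, 62.27787780761719), 1.4659243822097778)
top [266 201  37  20 412] [-89.15934775 -43.92185382] [-40.85258058  46.03864964] ((-64.9610366821289, 1.0791511535644531), (89.9509048461914, 47.815120697021484), 89.27444458007812)
```

The window centre checks out at about (-54.5, 1) in the fixture frame. Next I travel above the scene to a point outside the plate.

```bash
python3 -m jog '[{"dp":[20,12,0],"spin":0.007,"claw":0},{"dp":[37,21,0],"spin":0,"claw":0},{"dp":[37,21,0],"spin":0,"claw":0},{"dp":[37,21,0],"spin":0,"claw":0},{"dp":[37,21,0],"spin":0,"claw":0},{"dp":[37,21,0],"spin":0,"claw":0},{"dp":[37,21,0],"spin":0,"claw":0},{"dp":[37,21,0],"spin":0,"claw":0},{"dp":[37,21,0],"spin":0,"claw":0},{"dp":[37,21,0],"spin":0,"claw":0},{"dp":[37,21,0],"spin":0,"claw":0},{"dp":[37,21,0],"spin":0,"claw":0},{"dp":[37,21,0],"spin":0,"claw":0},{"dp":[37,21,0],"spin":0,"claw":0},{"dp":[37,21,0],"spin":0,"claw":0},{"dp":[37,21,0],"spin":0,"claw":0},{"dp":[37,21,0],"spin":0,"claw":0},{"dp":[37,21,0],"spin":0,"claw":0},{"dp":[37,21,0],"spin":0,"claw":0},{"dp":[40,21,0],"spin":0,"claw":0}]'
python3 - <<'E'
from fx import *
rep((0,295,205),(0,295,40))
im=grab('wrist');cv2.imwrite('pics/w1.png',im['pixels'])
d,P=cloud(im);M=(P[...,2]>.068)&(P[...,2]<.085);q=P[M];f=(q[:,:2]-O)@Rf*1000
k=(abs(f[:,0])<60)&(f[:,1]>180);print(k.sum(),np.percentile(f[k],[2,50,98],axis=0),np.median(q[k][:,2]),cv2.minAreaRect(f[k].astype(np.float32)) if k.sum()>3 else 0)
E
```

```text
time_s: 3.7
ee_pos: [0.5111, 0.249, 0.2055]
orientation: [-3.141, -0.0, 1.72]
force: [-0.0, 0.4, 0.2]
gripper_width: 0.0007
gripper_force: 0.0
t 3.7 fix mm [  8.2 291.4] z 205.5 rpy [-3.141 -0.     1.72 ] F [-0.   0.4  0.2] q [0.33 0.27 1.52 0.   1.36 0.18]
dp to (0, 295, 205) [ 3.5 -8.2  0.5]
dp to (0, 295, 40) [  3.5  -8.1 165.5]
652 [[-34.72624816 250.61246503]
 [ -7.28681646 257.52768548]
 [ 37.52890546 259.73468748]] 0.07471303934739934 ((1.0739059448242188, 255.06069946289062), (9.74697494506836, 75.87372589111328), 89.71240234375)
```

View pics/w1.png

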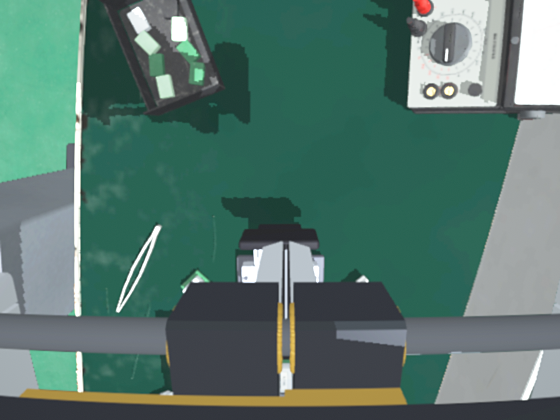

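The wrist view shows the plate top at about (280,237), ahead of the fingers, and the ground below is clear. The plate's outer face is at 260 mm and centred at x≈1. I'll descend now.

```bash
python3 -m jog '[{"dp":[4,-7,10],"spin":-0.008,"claw":0},{"dp":[0,0,25],"spin":0,"claw":0},{"dp":[0,0,30],"spin":0,"claw":0},{"dp":[0,0,30],"spin":0,"claw":0},{"dp":[0,0,30],"spin":0,"claw":0},{"dp":[0,0,25],"spin":0,"claw":0},{"dp":[0,0,14],"spin":0,"claw":0},{"dp":[0,0,0],"spin":0,"claw":0}]'
python3 -c "
from fx import *
rep((0,203,42))"
```

```text
time_s: 4.75
ee_pos: [0.5034, 0.2492, 0.0407]
orientation: [-3.139, 0.001, 1.73]
force: [0.1, -0.2, -0.1]
gripper_width: 0.0004
gripper_force: 0.0
t 4.75 fix mm [  0.6 292.8] z 40.7 rpy [-3.139e+00  1.000e-03  1.730e+00] F [ 0.1 -0.2 -0.1] q [ 0.34  0.4   1.77 -0.    0.98  0.18]
dp to (0, 203, 42) [-89.8  -0.7  -1.2]
```

```bash
python3 -m jog '[{"dp":[-10,0,0],"spin":0,"claw":0},{"dp":[-8,0,0],"spin":0,"claw":0},{"dp":[-5,0,0],"spin":0,"claw":0},{"dp":[-5,0,0],"spin":0,"claw":0},{"dp":[-5,0,0],"spin":0,"claw":0},{"dp":[-5,0,0],"spin":0,"claw":0}]'; python3 -m jog '[{"dp":[-6,0,0],"spin":0,"claw":0},{"dp":[-6,0,0],"spin":0,"claw":0},{"dp":[-6,0,0],"spin":0,"claw":0},{"dp":[-6,0,0],"spin":0,"claw":0},{"dp":[-6,0,0],"spin":0,"claw":0},{"dp":[-6,0,0],"spin":0,"claw":0},{"dp":[-6,0,0],"spin":0,"claw":0}]'
python3 -c "
from fx import *
rep((0,195,42))"
```

```text
time_s: 5.5
ee_pos: [0.5114, 0.2128, 0.0417]
orientation: [3.141, -0.001, 1.731]
force: [-1.2, 2.9, 2.3]
gripper_width: 0.0004
gripper_force: 1.6
time_s: 6.38
ee_pos: [0.5178, 0.1706, 0.0414]
orientation: [-3.141, 0.0, 1.731]
force: [0.2, 4.2, 2.5]
gripper_width: 0.0007
gripper_force: 1.6
t 6.375 fix mm [  2.5 213. ] z 41.4 rpy [-3.141  0.     1.731] F [0.2 4.2 2.5] q [ 0.19  0.37  1.81 -0.    0.96  0.03]
dp to (0, 195, 42) [-18.   -2.5  -0.6]
```

Sliding friction is about 4 N. I'll push on slowly to the stop.

```bash
python3 -m jog '[{"dp":[-4,0,0],"spin":0,"claw":0},{"dp":[-4,0,0],"spin":0,"claw":0},{"dp":[-3,0,0],"spin":0,"claw":0},{"dp":[-2,0,0],"spin":0,"claw":0}]';  python3 -m jog '[{"dp":[-2,0,0],"spin":0,"claw":0},{"dp":[-1,0,0],"spin":0,"claw":0}]';python3 -m jog '[{"dp":[-1,0,0],"spin":0,"claw":0},{"dp":[-1,0,0],"spin":0,"claw":0}]';python3 -m jog '[{"dp":[-1,0,0],"spin":0,"claw":0}]'
python3 -c "
from fx import *
rep((0,195,42))"
```

```text
time_s: 6.88
ee_pos: [0.5198, 0.158, 0.0414]
orientation: [-3.141, 0.0, 1.731]
force: [-0.1, 3.4, 2.4]
gripper_width: 0.0003
gripper_force: 1.5
time_s: 7.12
ee_pos: [0.5203, 0.1552, 0.0414]
orientation: [-3.141, 0.0, 1.731]
force: [-0.6, 2.9, 1.3]
gripper_width: 0.0004
gripper_force: 1.5
time_s: 7.38
ee_pos: [0.5206, 0.1532, 0.0414]
orientation: [-3.141, 0.0, 1.731]
force: [-0.0, 3.3, 2.1]
gripper_width: 0.0004
gripper_force: 1.4
time_s: 7.5
ee_pos: [0.5207, 0.1529, 0.0414]
orientation: [-3.142, -0.001, 1.73]
force: [-0.8, 5.9, 1.5]
gripper_width: 0.0004
gripper_force: 3.2
t 7.5 fix mm [  2.6 195. ] z 41.4 rpy [-3.142e+00 -1.000e-03  1.730e+00] F [-0.8  5.9  1.5] q [ 0.16  0.37  1.81  0.    0.96 -0.  ]
dp to (0, 195, 42) [ 0.1 -2.6 -0.6]
```

Force is starting to rise at 195, which looks like the stop. I'll confirm it with small steps.

```bash
python3 -m jog '[{"dp":[-1,0,0],"spin":0,"claw":0}]';  python3 -m jog '[{"dp":[-1,0,0],"spin":0,"claw":0},{"dp":[0,0,0],"spin":0,"claw":0}]'; python3 -m jog '[{"dp":[-1,0,0],"spin":0,"claw":0},{"dp":[0,0,0],"spin":0,"claw":0}]'
python3 -c "
from fx import *
rep((0,195,42))"
```

```text
time_s: 7.62
ee_pos: [0.5207, 0.1529, 0.0414]
orientation: [3.141, -0.003, 1.729]
force: [-0.7, 8.6, 1.9]
gripper_width: 0.0008
gripper_force: 4.6
time_s: 7.88
ee_pos: [0.521, 0.1529, 0.0414]
orientation: [3.141, -0.005, 1.729]
force: [-1.4, 11.1, 1.2]
gripper_width: 0.0004
gripper_force: 5.2
time_s: 8.12
ee_pos: [0.5212, 0.1529, 0.0415]
orientation: [3.14, -0.006, 1.728]
force: [-1.0, 12.1, 1.4]
gripper_width: 0.0008
gripper_force: 6.5
t 8.125 fix mm [  3.1 194.9] z 41.5 rpy [ 3.14  -0.006  1.728] F [-1.  12.1  1.4] q [ 0.15  0.37  1.81  0.01  0.96 -0.01]
dp to (0, 195, 42) [ 0.1 -3.1 -0.5]
```

The shuttle is hard on its stop: TCP y hasn't moved while force rose from 3 to 12 N. Now I back off, rise, move over the window and look.

```bash
python3 -m jog '[{"dp":[8,0,0],"spin":0,"claw":0},{"dp":[15,0,0],"spin":0,"claw":0},{"dp":[15,0,0],"spin":0,"claw":0},{"dp":[0,0,-15],"spin":0,"claw":0},{"dp":[0,0,-30],"spin":0,"claw":0},{"dp":[0,0,-40],"spin":0,"claw":0},{"dp":[0,0,-40],"spin":0,"claw":0},{"dp":[0,0,-30],"spin":0,"claw":0},{"dp":[0,0,-10],"spin":0,"claw":0},{"dp":[0,0,0],"spin":0,"claw":0}]'
python3 - <<'E'
from fx import *
rep((-55,0,205))
for n in('top','scene'):
    im=grab(n);d,P=cloud(im)
    f=(P[...,:2]-O)@Rf*1000
    M=(P[...,2]>.068)&(P[...,2]<.085)&(abs(f[...,0])<45)&(f[...,1]>160)&(f[...,1]<300)
    g=f[M];print(n,M.sum(),cv2.minAreaRect(g.astype(np.float32)) if M.sum()>3 else 0)
    c=im['pixels'][120:260,170:340] if n=='top' else im['pixels'][150:300,200:340]
    cv2.imwrite(f'pics/{n}2.png',cv2.resize(c,None,fx=4,fy=4,interpolation=cv2.INTER_CUBIC))
E
```

```text
time_s: 9.38
ee_pos: [0.5153, 0.1867, 0.2069]
orientation: [3.141, 0.0, 1.731]
force: [-0.6, -0.3, -0.7]
gripper_width: 0.0004
gripper_force: 0.0
t 9.375 fix mm [  2.6 229.2] z 206.9 rpy [3.141 0.    1.731] F [-0.6 -0.3 -0.7] q [ 0.22  0.23  1.56 -0.    1.35  0.06]
dp to (-55, 0, 205) [-229.   -58.3    1.9]
top 109 ((1.3479347229003906, 182.46783447265625), (74.57860565185547, 10.81566333770752), 1.393940806388855)
scene 75 ((1.834747314453125, 182.87078857421875), (14.032983779907227, 75.6984634399414), 88.18352508544922)
```

View pics/scene2.png

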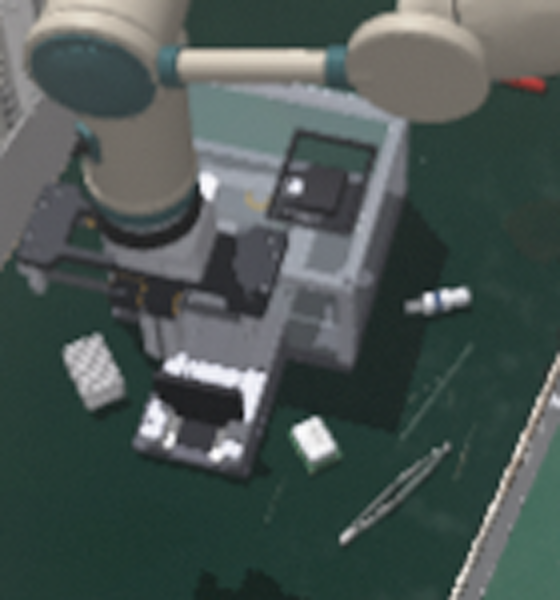

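The scene view shows the plate near home at about (200,398) in the crop, with the spare module, heatsink and attenuator untouched. The plate centre reads 182.5 against an expected 180, so I'll check the plate-to-guard distance from the wrist camera, which gives it in one image.

```bash
python3 -m jog '[{"dp":[10,0,-10],"spin":0,"claw":0},{"dp":[20,0,-20],"spin":0,"claw":0},{"dp":[20,0,-20],"spin":0,"claw":0},{"dp":[10,0,-10],"spin":0,"claw":0},{"dp":[0,0,0],"spin":0,"claw":0}]'
python3 - <<'E'
from fx import *
rep((-55,0,205))
im=grab('wrist');d,P=cloud(im);f=(P[...,:2]-O)@Rf*1000;z=P[...,2]*1000
cv2.imwrite('pics/w2.png',im['pixels'])
M=(z>66)&(z<84)&(abs(f[...,0])<45)&(f[...,1]>150)&(f[...,1]<230)
print('plate',M.sum(),np.percentile(f[M],[1,50,99],axis=0).round(1),np.median(z[M]))
G=(z>120)&(z<142)&(abs(f[...,0])<115)&(f[...,1]>60)&(f[...,1]<130)
print('guard',G.sum(),np.percentile(f[G],[1,50,99],axis=0).round(1) if G.any() else '')
B=(z>8)&(z<15)&(f[...,1]>150)&(f[...,1]<240)&(abs(f[...,0])<60)
print('tongue',B.sum(),np.percentile(f[B],[1,50,99],axis=0).round(1) if B.any() else '')
E
```

```text
time_s: 10.1
ee_pos: [0.5057, 0.2468, 0.2667]
orientation: [3.141, 0.0, 1.732]
force: [-0.5, 0.7, -0.0]
gripper_width: 0.0004
gripper_force: 0.0
t 10.1 fix mm [  2.5 290.1] z 266.7 rpy [3.141 0.    1.732] F [-0.5  0.7 -0. ] q [ 0.33  0.23  1.42 -0.    1.49  0.17]
dp to (-55, 0, 205) [-289.8  -58.8   61.7]
plate 4 [[-35.  185.1]
 [-34.4 185.7]
 [-33.6 185.8]] 67.62292584175745
guard 187 [[-2.3 78.7]
 [ 2.  94.3]
 [ 9.5 98.7]]
tongue 770 [[-48.7 159.9]
 [  1.1 213.4]
 [ 50.7 219.4]]
```

View pics/w2.png

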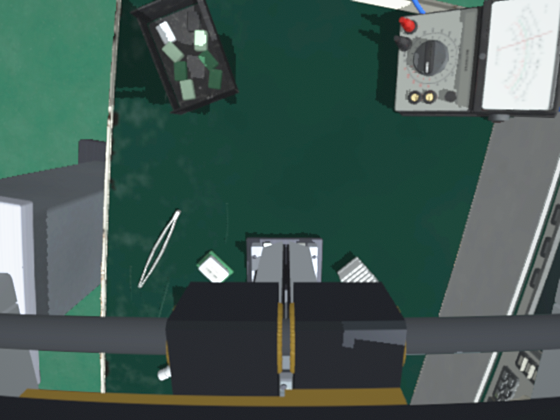

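The wrist view shows the tongue end at about (284,240). It measures y=219 against 218 nominal and is centred at x≈1, so the frame is good to about 1 mm. The plate face is at 185.5, so the shuttle is home. Next I move over the window.

```bash
python3 -m jog '[{"dp":[-15,-3,0],"spin":0,"claw":0},{"dp":[-30,-6,0],"spin":0,"claw":0},{"dp":[-35,-7,0],"spin":0,"claw":0},{"dp":[-35,-7,0],"spin":0,"claw":0},{"dp":[-35,-7,0],"spin":0,"claw":0},{"dp":[-35,-7,10],"spin":0,"claw":0},{"dp":[-35,-7,10],"spin":0,"claw":0},{"dp":[-35,-7,15],"spin":0,"claw":0},{"dp":[-20,-4,15],"spin":0,"claw":0},{"dp":[-14,-2,12],"spin":0,"claw":0},{"dp":[0,0,0],"spin":0,"claw":0},{"dp":[0,0,0],"spin":0,"claw":0}]'
python3 - <<'E'
from fx import *
rep((-54,1,145),(-54,1,100))
im=grab('wrist');cv2.imwrite('pics/w3.png',im['pixels'])
d,P=cloud(im);f=(P[...,:2]-O)@Rf*1000;z=P[...,2]*1000
G=(z>122)&(z<142)&(abs(f[...,0])<130)&(abs(f[...,1])<120)
print('guard',G.sum(),np.percentile(f[G],[.5,50,99.5],axis=0).round(1) if G.any() else '')
E
```

```text
time_s: 11.65
ee_pos: [0.4956, -0.048, 0.2047]
orientation: [3.141, -0.0, 1.731]
force: [-0.2, 0.2, -0.1]
gripper_width: 0.0003
gripper_force: 0.0
t 11.65 fix mm [-53.6   0.5] z 204.7 rpy [ 3.141 -0.     1.731] F [-0.2  0.2 -0.1] q [-0.24  0.16  1.66  0.    1.32 -0.4 ]
dp to (-54, 1, 145) [ 0.5 -0.4 59.7]
dp to (-54, 1, 100) [  0.5  -0.4 104.7]
guard 50040 [[-104.   -75.6]
 [  18.6   34.3]
 [ 106.3   96.5]]
```

View pics/w3.png

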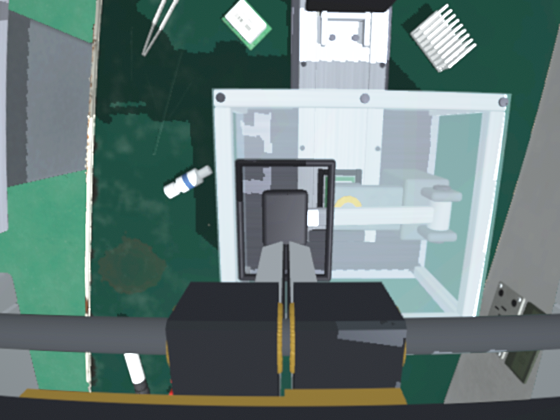

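The wrist view shows the black window edging at about (238–334, 160–278), with the paddle at (262–308, 190–245) and the fingers above them. I'll cast the window corners onto the plane before descending.

```bash
python3 - <<'E'
from fx import *
im=grab('wrist')
for z,pts in((.133,[(238,161),(334,161),(332,278),(240,278)]),(.124,[(262,191),(307,191)])):
    print(((onplane(im,pts,z)[:,:2]-O)@Rf*1000).round(1).tolist())
E
```

```text
[[-87.1, 47.2], [-18.2, 47.4], [-16.5, -43.2], [-88.3, -43.4]]
[[-70.7, 23.8], [-36.7, 23.9]]
```

```bash
python3 -m jog '[{"dp":[0,-1,10],"spin":0,"claw":0},{"dp":[0,0,20],"spin":0,"claw":0},{"dp":[0,0,20],"spin":0,"claw":0},{"dp":[0,0,10],"spin":0,"claw":0},{"dp":[0,0,0],"spin":0,"claw":0}]'; python3 -c "
from fx import *
rep((-54,1,124),(-54,1,100))"
```

```text
time_s: 12.38
ee_pos: [0.494, -0.0481, 0.1438]
orientation: [-3.14, -0.001, 1.731]
force: [0.1, -0.0, -0.5]
gripper_width: 0.0005
gripper_force: 0.0
t 12.375 fix mm [-55.2   0.6] z 143.8 rpy [-3.140e+00 -1.000e-03  1.731e+00] F [ 0.1 -0.  -0.5] q [-0.24  0.2   1.77 -0.    1.17 -0.4 ]
dp to (-54, 1, 124) [ 0.3  1.2 19.8]
dp to (-54, 1, 100) [ 0.3  1.3 43.8]
```

Window centre is about (-53, 2) and the TCP is at (-55, 0.6), which is well inside. I'll press.

```bash
python3 -m jog '[{"dp":[1,1,8],"spin":0,"claw":0},{"dp":[0,0,8],"spin":0,"claw":0},{"dp":[0,0,6],"spin":0,"claw":0},{"dp":[0,0,5],"spin":0,"claw":0},{"dp":[0,0,4],"spin":0,"claw":0},{"dp":[0,0,4],"spin":0,"claw":0},{"dp":[0,0,3],"spin":0,"claw":0}]'; python3 -m jog '[{"dp":[0,0,2],"spin":0,"claw":0},{"dp":[0,0,2],"spin":0,"claw":0}]';python3 -m jog '[{"dp":[0,0,1],"spin":0,"claw":0},{"dp":[0,0,1],"spin":0,"claw":0}]';python3 -m jog '[{"dp":[0,0,1],"spin":0,"claw":0},{"dp":[0,0,0],"spin":0,"claw":0}]'
```

```text
time_s: 13.25
ee_pos: [0.4948, -0.0474, 0.1063]
orientation: [-3.141, 0.0, 1.731]
force: [-3.0, -0.5, 4.2]
gripper_width: 0.0004
gripper_force: 2.6
time_s: 13.5
ee_pos: [0.4947, -0.0474, 0.1027]
orientation: [-3.141, 0.0, 1.731]
force: [-4.1, -0.5, 6.7]
gripper_width: 0.0002
gripper_force: 3.6
time_s: 13.75
ee_pos: [0.4947, -0.0474, 0.1009]
orientation: [-3.141, 0.0, 1.731]
force: [-5.5, -0.7, 7.9]
gripper_width: 0.0006
gripper_force: 4.2
time_s: 14.0
ee_pos: [0.4948, -0.0474, 0.1]
orientation: [-3.141, 0.0, 1.731]
force: [-5.0, -0.4, 8.0]
gripper_width: 0.0005
gripper_force: 4.4
```

```bash
for i in 1 2 3; do python3 -m jog '[{"dp":[0,0,1],"spin":0,"claw":0},{"dp":[0,0,0],"spin":0,"claw":0}]' | grep -E "ee_pos|^force"; done
```

```text
ee_pos: [0.4948, -0.0474, 0.0995]
force: [-5.8, -0.3, 11.3]
ee_pos: [0.4948, -0.0474, 0.0993]
force: [-6.7, -0.4, 16.3]
ee_pos: [0.4948, -0.0474, 0.099]
force: [-7.7, 0.4, 20.5]
```

The lever is on its stop: z is flat at 99 mm while force climbs well past 9 N to 20 N. One last hold and visual check before handing in.

```bash
python3 -m jog '[{"dp":[0,0,0],"spin":0,"claw":0},{"dp":[0,0,0],"spin":0,"claw":0},{"dp":[0,0,0],"spin":0,"claw":0},{"dp":[0,0,0],"spin":0,"claw":0}]'
python3 - <<'E'
from fx import *
rep()
im=grab('wrist');cv2.imwrite('pics/w4.png',im['pixels'])
E
```

```text
time_s: 15.25
ee_pos: [0.4948, -0.0474, 0.099]
orientation: [3.141, 0.001, 1.731]
force: [-8.8, 0.8, 21.6]
gripper_width: 0.0002
gripper_force: 10.8
t 15.25 fix mm [-54.3   1.2] z 99.0 rpy [3.141e+00 1.000e-03 1.731e+00] F [-8.8  0.8 21.6] q [-0.24  0.25  1.83 -0.    1.06 -0.4 ]
```

View pics/w4.png

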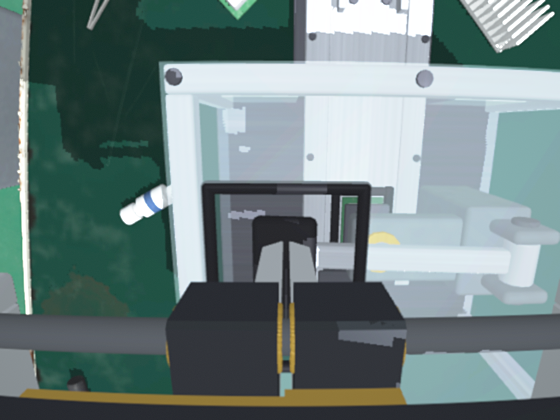

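The fingers, at about (285,260), are inside the window edging (205–370, 185+), clear of it and bearing on the lowered paddle. I'm handing in.

```bash
python3 -c "
from rig import manip
print(manip.job_done())"
```

```text
the job is handed in; nothing more can be done
None
```

I pushed the shuttle home onto its stop, then pressed the lever down onto its stop through the window. It was handed in at about 15 s, still held with about 22 N, and I saw no contact with the guard or the other items.

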